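# Clamp a lens barrel in its V-block and hold the strap down

## Robot

A 6-joint arm with a two-finger parallel gripper is mounted at the origin on a cart in front of the work surface, level with it; the furniture and walls round the work are solid. World frame = base frame: x ahead of the robot, y to its left, z up, the work surface at z = 0. Lengths are in m, angles in rad, forces in N, time in s.
With the tool pointing down it reaches from about 0.35 to 0.775 m from the base axis. Payload 5.5 kg.
Tool frame: the origin (TCP) lies where the fingers leave the gripper's body, on its centre line; the fingertips stand env.tip_reach ahead of it and the grasp point (between the pads) lies 54 mm ahead of it (env.tip_reach is the distance from the TCP to the fingertips, in m); z points along the fingers, y is the line along which they close (so a half turn about z gives the same grasp; the last joint's range is limited). The gripper opens to 85 mm and grips with 20 to 120 N. Pads are 22 mm wide; open, the fingers measure 114 mm over their backs; the gripper's body (76 mm by 85 mm) begins 54 mm behind the grasp point. The pads swing forward as they close: fully open they stand 13 mm farther back than shut.
Start: joints at [0.975, 0.313, 0.046, 1.304, 0, 1.431], TCP at [0.253, 0.516, 0.304] pointing down, gripper open.
Joint ranges: [-2.76, 2.76], [-0.86, 1.69], [-1.03, 1.26], [-2.2, 2.34], [-1.47, 1.5], [-3.14, 3.14]. Speed limits (rad/s): [2.57, 2.57, 3.14, 3.14, 3.14, 3.14].

## Interface

Orientations are given as a unit quaternion [w, x, y, z].
In Python, from workcell import status, optics, hand_in, env gives the robot as it stands.
- The arm moves only by the shell command python3 -m handwheel 'ROWS' [FORCE]. ROWS is a JSON object whose one key "deltas" holds a list of rows, each a list of 5 numbers: the opening, from -1 (shut) to 1 (fully open), then the shift along the tool's x, y, z in units of 40 mm (1.0 is 40 mm), then the turn about the tool's z in units of 10 degrees (1.0 is 10 degrees). In form: {"deltas": [[jaw, x, y, z, roll], ...]}. A call has 1 to 20 rows; each row shifts and turns the commanded pose from where the row before left it, along the tool's axes as they then stand; what a row does not reach is not made up. A row lasts 1/8 s, in which the tool goes at most 62.5 mm and 10.7 degrees, less where a joint would pass 70% of its speed; a pose out of reach is approached as far as the arm can. A call is refused whole if a number of a shift passes 1 or a number of a turn 1, either way. A call with a gripper value outside its range is refused whole. The fingers move at their own pace and stop on an object; FORCE is the grip in N (left out, the last holds). Time passes only in rows, so rows that do not move let the fingers close. It gives the time, the measured TCP pose, the force, the opening and the grip force at its end, in the units of the state.
- status.get_state(): the state, without advancing time (a new reading comes with each control period).
- optics.read_camera(name): name is "side" or "top"; returns a dict with "frame" (480x640x3 uint8, red, green, blue), "depth" (480x640 float32, m along the optical axis (not along the pixel's ray), 0 where there is no reading), "vfov" (degrees; the focal length in pixels is half the picture's height over the tangent of half this angle, whatever the lens; pixels are square), "cx", "cy" (the principal point, pixels), "origin" and "attitude" of the camera in the world. Camera axes: x right, y down, z forward; pixel columns grow to the right and rows downward; lengths in m; the calibration is good to about 2 mm. A picture is of the moment at which its call begins.
- hand_in(): hands the job in; it is judged then, once.
The state is a dict: "clock": time; "joint_pos": joint angles; "qvel": joint speeds; "tau": joint torques, N m; "tcp_pos": TCP position; "orientation": TCP orientation; "wrist_force": force on the tool from outside, world axes, zero at the start; "ft_torque": the same for the moment, N m; "finger_gap": finger opening in m; "grip_force": force on a finger pad.
Only numpy, scipy, OpenCV 4.12 (cv2) and the standard library are available. Lean on these libraries where they do the work, as an engineer would, in place of code of your own. Each camera call takes 0.05 s, during which the arm holds its last target. There are 200 camera calls.

## Task

Lay the lens barrel in the V-block so that it rests on both sloping jaws, with the block between its two black end rings, and let go of it. Then pinch the thin blue clamp strap up off the bench, lower it cork side down over the two studs so that it lies across the barrel, and finish while still holding it pressed down, gently but firmly, so that the barrel stays seated while somebody puts on the nuts. The job ends with the strap still held down, not released; leave the two thumb nuts and the loupe where they are.

Things in the scene. Friction and masses are not known exactly. Their poses are not given: they have to be found in the camera images.
- lens_barrel: Lens barrel lying on the bench on its two rings: satin aluminium tube 32 mm in diameter, 72 mm long, plus a black knurled ring (36 mm in diameter, 10 mm wide) at each end, 92 mm in all; glass at both ends. About 160 g. Origin at the middle of its length, on its axis (18 mm above the bench at the start); x runs along the tube. Either end may point either way in the block.
- clamp_strap: Thin flat clamp strap lying on the bench, cork side down: blue anodised bar 20 mm wide (x), 118 mm long (y), 6 mm thick, with a 2.5 mm cork face (19 x 80 mm) bonded under its middle, 8.5 mm thick in all. About 60 g. Origin at the centre of the cork's underside; z up, y along its length. A round 10 mm hole through it near each end, 50 mm from the middle.
- hole_a (a point): Centre of the strap's hole at its +y end, at the level of the cork's underside.
- hole_b (a point): Centre of the strap's hole at its -y end, at the level of the cork's underside.
- v_block: Lens clamp fixed to the bench: black base plate 88 mm (x) by 128 mm (y) by 10 mm, a steel V-block on its middle and an upright stud at each side. Origin at the centre of its underside; the V runs along its x, z up. The V is 64 mm long, cut away for 38 mm in its middle (floor 13 mm above the bench), so that fingers holding the barrel across its middle can go down between the end lands.
- jaw_left: The V's steel jaw on the block's +y side: a 45 degree face on two lands, 19 to 32 mm either side of the middle along x. The jaws are 50 mm wide over all in y, their tops 29 mm above the bench. The barrel's rings must hang outside the V's two ends: 4 mm of play either way. Same origin and axes as v_block.
- jaw_right: The V's other steel jaw, on the block's -y side, a mirror image of jaw_left. Same origin and axes as v_block.
- v_seat (a point): Where the middle of the barrel's axis lies when it is seated in the V: 38 mm above the bench over the middle of v_block, same axes as v_block. The top of the seated barrel, on which the strap's cork comes to lie, is 16 mm higher (54 mm above the bench).
- stud_left (a point): Top of the steel stud on the block's +y side, 50 mm from the middle of the V; 6 mm in diameter, round-nosed, top 73 mm above the bench.
- stud_right (a point): Top of the steel stud on the block's -y side, 50 mm from the middle of the V; 6 mm in diameter, round-nosed, top 73 mm above the bench. The clear space between the two studs is 94 mm.
- nut_a: Knurled brass thumb nut, 19 mm in diameter, 12.5 mm tall, standing on the bench: leave alone. Origin at the centre of its underside.
- nut_b: The second brass thumb nut, the same size: leave alone.
- loupe: Black cylindrical loupe, 36 mm in diameter, 32 mm tall, standing on the thin black mat: leave alone. Origin at the centre of its underside.
There are look-alikes about, which are no part of the job. Leave any white or yellow look-alike of the clamp_strap alone.

How it is judged:
On the way, in this order (a step that is already met when the one before it is completed fails the run):
1. the barrel is laid in the V, resting on both jaws between its rings, and released (distance between lens_barrel and v_seat below 0.006 m and z of lens_barrel in the frame of v_seat between -0.003 and 0.0015 m and angle between the x axis of lens_barrel and the x axis of v_seat, either way round below 0.05 rad and contact force between lens_barrel and jaw_left above 0.2 N and contact force between lens_barrel and jaw_right above 0.2 N and contact force between the fingers and lens_barrel below 0.1 N), for 0.2 s.
2. the strap is lowered over both studs, cork down (((horizontal distance between hole_a and stud_left below 0.0035 m and horizontal distance between hole_b and stud_right below 0.0035 m) or (horizontal distance between hole_b and stud_left below 0.0035 m and horizontal distance between hole_a and stud_right below 0.0035 m)) and z of clamp_strap in the frame of v_seat below 0.019 m and angle between clamp_strap's own z axis and vertical below 0.12 rad), for 0.1 s.
At the end, for the whole second after the job is handed in: Barrel in the V: middle within 6 mm of the seat, axis at seated height (+1.5/-3 mm) and within 0.05 rad; each jaw carries over 2.5 N. A strap hole over each stud (3.5 mm), cork down, level within 0.12 rad, pressing the barrel with over 3.5 N; fingers still press or hold the strap (over 2 N) (all of step 2 and distance between lens_barrel and v_seat below 0.006 m and z of lens_barrel in the frame of v_seat between -0.003 and 0.0015 m and angle between the x axis of lens_barrel and the x axis of v_seat, either way round below 0.05 rad and contact force between lens_barrel and jaw_left above 2.5 N and contact force between lens_barrel and jaw_right above 2.5 N and contact force between clamp_strap and lens_barrel above 3.5 N and contact force between the fingers and clamp_strap above 2 N); the arm keeps its last pose, push and grip.
It fails at once if the barrel is pressed with more than 60 N by the strap (contact force between clamp_strap and lens_barrel above 60 N).
It fails at once if a thumb nut or the loupe is moved by more than 20 mm (distance of any of nut_a, nut_b, loupe from where it was at the start of the episode above 0.02 m).
It also fails if it takes over 48 s, if anything falls off the work surface, if the arm or the gripper's body presses on something with over 40 N, if the wrist force passes 120 N, or if a joint passes its speed limit or range.

## Working session

There is one attempt and no reset: what is moved stays moved. The work goes in short steps, Python scripts to look and compute and a shell command to move; the robot and the scene stay as the last step left them, time stands still between calls to the robot, and variables do not carry over. Pictures are saved under pics/ and viewed, at most 10 in all, crops included, and the job is handed in when it is done.

```bash
mkdir -p pics
cat > h.py <<'E'
import numpy as np, cv2
from workcell import status, optics, hand_in, env
from scipy.spatial.transform import Rotation as R
def cam(n):
    c=optics.read_camera(n); c['f']=240/np.tan(np.radians(c['vfov'])/2)
    q=np.array(c['attitude'],float)
    c['R']=R.from_quat(np.r_[q[1:],q[0]]).as_matrix() if q.size==4 else q.reshape(3,3)
    return c
def pts(c):
    v,u=np.mgrid[:480,:640]; d=c['depth']
    return np.stack([(u-c['cx'])/c['f']*d,(v-c['cy'])/c['f']*d,d],-1)@c['R'].T+np.array(c['origin'])
def onz(c,u,v,z):
    r=c['R']@np.array([(u-c['cx'])/c['f'],(v-c['cy'])/c['f'],1]); o=np.array(c['origin']); return o+r*(z-o[2])/r[2]
def save(c,n,crop=None,s=1):
    im=c['frame'][:,:,::-1]
    if crop: im=im[crop[1]:crop[3],crop[0]:crop[2]]
    cv2.imwrite('pics/'+n,cv2.resize(im,None,fx=s,fy=s,interpolation=cv2.INTER_CUBIC))
E
python3 - <<'E'
from h import *
for n in('top','side'):
    c=cam(n); save(c,n+'0.png'); print(n,c['f'],c['cx'],c['cy'],c['origin'],c['attitude'])
print(status.get_state(),env.tip_reach)
E
```

```text
top 498.28748389425084 325.4947184803978 237.23298306455368 [ 0.37255924 -0.14450393  1.38380519] [-0.03730325  0.7066425  -0.70548346  0.03947059]
side 536.7839856611406 315.6396944917566 237.93628307975683 [-0.16472123 -1.1032977   1.40316058] [-0.32762456  0.89723332 -0.2762212   0.10647233]
{'clock': 0.1, 'joint_pos': array([ 9.75403272e-01,  3.13918288e-01,  4.50799568e-02,  1.30361920e+00,
       -1.89903523e-06,  1.43120226e+00]), 'qvel': array([ 0.00046864, -0.00108467,  0.00336859,  0.00179483,  0.0015872 ,
       -0.00061335]), 'tau': array([ 2.20329872e-03, -4.81726348e+01,  2.99244136e+01,  1.26996651e-02,
       -1.23633549e-04, -5.23778056e-06]), 'tcp_pos': array([0.25291104, 0.51600227, 0.30309678]), 'orientation': array([-2.97531394e-04,  2.25931750e-01,  9.74142779e-01, -7.75486888e-04]), 'wrist_force': array([ 0.64157139, -0.30179721,  0.24825208]), 'ft_torque': array([-0.02986242, -0.01721249, -0.04267614]), 'grip_force': 0.0, 'finger_gap': 0.08549148860661669} 0.0726
```

View pics/top0.png

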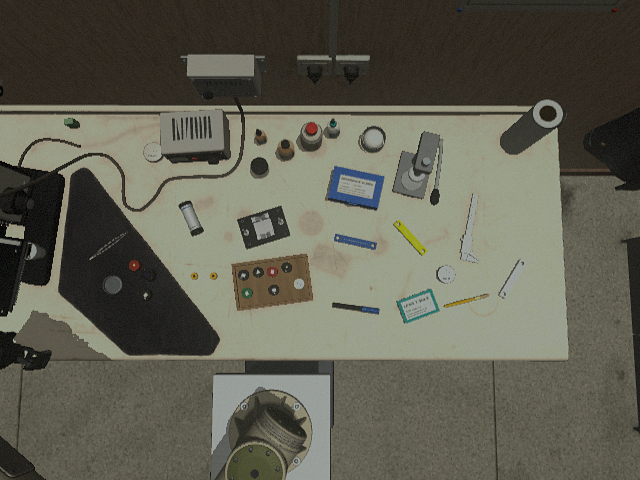

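View pics/side0.png

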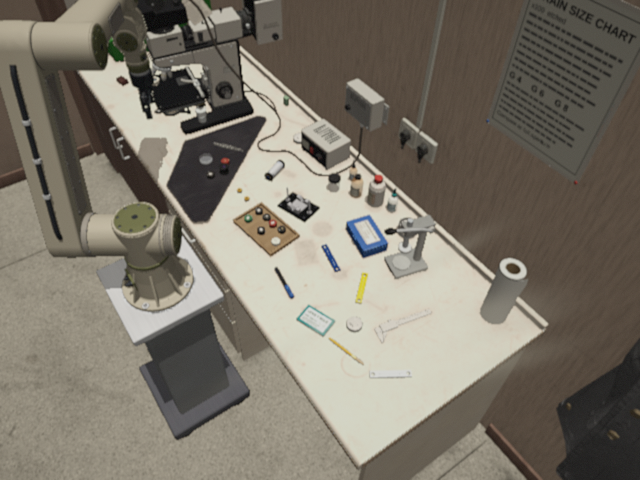

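The top view shows the barrel at (191,218), the V-block at (263,227), the blue strap at (355,241), the nuts at (194,276) and (213,276), and the loupe at about (113,284). Next I'll enlarge that area.

Run:
```python
from h import *
c=cam('top')
a=cv2.resize(c['frame'][190:260,160:300,::-1],None,fx=5.7,fy=5.7,interpolation=cv2.INTER_CUBIC)
save(c,'crop1.png',(170,190,300,260),6)
save(c,'crop2.png',(320,215,390,265),8)
s=cam('side'); 
P=pts(c); im=c['frame'].astype(int)
def info(mask,name):
    v,u=np.nonzero(mask); p=P[mask]; p=p[(p[:,2]>-.05)]
    r=cv2.minAreaRect(p[:,:2].astype(np.float32)*1000); print(name,len(p),r,np.median(p,0))
    e=np.linalg.eigh(np.cov(p[:,:2].T))[1][:,1]; print(np.degrees(np.arctan2(e[1],e[0])))
v,u=np.mgrid[:480,:640]
blue=(im[...,2]>im[...,0]+40)&(u>325)&(u<385)&(v>228)&(v<255)
info(blue,'strap')
box=lambda a,b,c_,d:(u>a)&(u<c_)&(v>b)&(v<d)
info(box(170,195,210,240)&(P[...,2]>.012),'barrel')
info(box(230,200,295,255)&(P[...,2]>.005),'block')
info(box(230,200,295,255)&(P[...,2]>.018)&(P[...,2]<.045),'jaws')
for z0,n in((.055,'studs'),): 
    m=box(230,200,295,255)&(P[...,2]>.045); print(np.c_[u[m],v[m]],P[m].round(4))
```

```text
strap 247 ((441.59503173828125, -216.586669921875), (116.74007415771484, 163.58973693847656), 78.72700500488281) [ 0.51216317 -0.23060366  0.00751155]
79.9257370217822
barrel 429 ((471.2058410644531, 68.93060302734375), (464.44268798828125, 73.72142028808594), 56.17487716674805) [0.57250981 0.22177364 0.02957214]
56.267068003653804
block 1363 ((521.1285400390625, -45.15748596191406), (311.021240234375, 176.1705322265625), 63.29848098754883) [0.5502439  0.02312182 0.01043723]
89.93818778418411
jaws 161 ((551.6279907226562, 21.997501373291016), (64.28704833984375, 107.26008605957031), 17.850248336791992) [0.56278504 0.02504987 0.02611831]
-162.85771618778867
[[254 201]
 [286 206]
 [275 214]
 [278 218]
 [279 218]
 [278 219]
 [279 219]
 [280 219]
 [279 220]
 [280 220]
 [242 229]
 [243 229]
 [242 230]
 [243 230]
 [244 230]
 [243 231]
 [244 231]
 [245 231]
 [273 231]
 [291 240]
 [276 242]
 [258 247]
 [275 248]
 [284 254]] [[ 0.3726 -0.1445  1.3838]
 [ 0.3726 -0.1445  1.3838]
 [ 0.3726 -0.1445  1.3838]
 [ 0.5665 -0.0223  0.0746]
 [ 0.5673 -0.0245  0.0691]
 [ 0.5646 -0.0218  0.069 ]
 [ 0.5648 -0.0244  0.0676]
 [ 0.5675 -0.0254  0.0491]
 [ 0.5635 -0.0235  0.0576]
 [ 0.5646 -0.0255  0.0502]
 [ 0.5377  0.0737  0.068 ]
 [ 0.5372  0.0704  0.0718]
 [ 0.5341  0.0723  0.0756]
 [ 0.5343  0.07    0.0737]
 [ 0.5355  0.0689  0.0644]
 [ 0.533   0.0718  0.0627]
 [ 0.5332  0.0694  0.0607]
 [ 0.535   0.0691  0.0461]
 [ 0.3726 -0.1445  1.3838]
 [ 0.3726 -0.1445  1.3838]
 [ 0.3726 -0.1445  1.3838]
 [ 0.3726 -0.1445  1.3838]
 [ 0.3726 -0.1445  1.3838]
 [ 0.3726 -0.1445  1.3838]]
```

View pics/crop1.png

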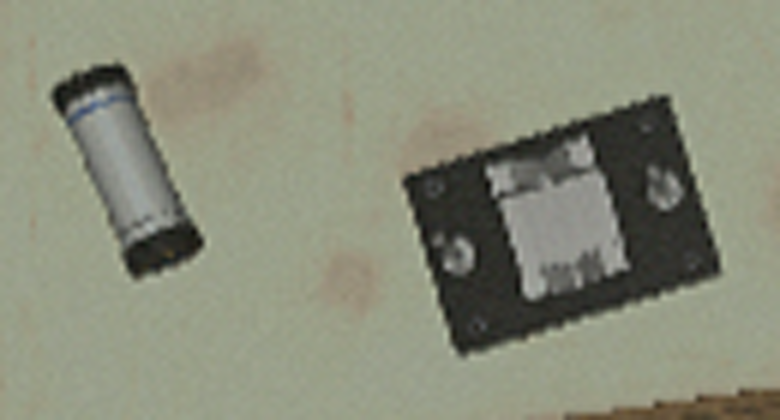

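View pics/crop2.png

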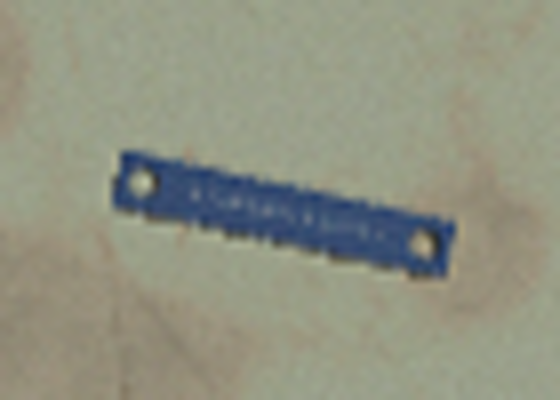

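The crops show the barrel ring corners at (52,95), (128,66), (205,245) and (137,279), in crop1 pixels. The block plate's corners are (405,178), (670,97), (720,270) and (460,355), and its V runs along the short direction. In crop2, the strap's holes are at (143,182) and (425,245). I'll turn these into poses, using masks to refine them.

```bash
cat >> h.py <<'E'
def tool():
    s=status.get_state(); q=s['orientation']; M=R.from_quat(np.r_[q[1:],q[0]]).as_matrix()
    return s,np.array(s['tcp_pos']),M
def go(p,yang=None):
    """units to shift in present tool axes, and turn (10deg units, about tool z, applied LAST)"""
    s,t,M=tool(); d=M.T@(np.array(p)-t)/.04; y0=np.degrees(np.arctan2(M[1,1],M[0,1]))
    print('t',round(s['clock'],2),'tcp',t.round(4),'yang',round(y0,2),'tilt',M[:,2].round(4),'shift units',d.round(3),end=' ')
    if yang is not None: print('turn',round(-((yang-y0+90)%180-90)/10,3))
    else: print()
E
python3 - <<'E'
from h import *
def ang(a,b): d=b-a; return np.degrees(np.arctan2(d[1],d[0]))%180
for k in range(1):
    c=cam('top'); im=c['frame'].astype(int); v,u=np.mgrid[:480,:640]
    g=im.max(-1)
    def rect(mask,z,n):
        m=cv2.morphologyEx(mask.astype(np.uint8),cv2.MORPH_CLOSE,np.ones((5,5)))
        cs=max(cv2.findContours(m,0,cv2.CHAIN_APPROX_NONE)[0],key=cv2.contourArea)
        q=np.array([onz(c,a,b,z)[:2] for a,b in cs[:,0]])*1000
        r=cv2.minAreaRect(q.astype(np.float32)); print(n,np.round(r[0],1),np.round(r[1],1),round(r[2],1))
    B=lambda a,b,d,e:(u>a)&(u<d)&(v>b)&(v<e)
    rect(B(230,200,295,255)&(g<90),.01,'plate')
    rect(B(325,228,385,255)&(im[...,2]>im[...,0]+25),.0085,'strap')
    P=pts(c); m=B(172,195,210,240)&(P[...,2]>.012)&(P[...,2]<.05)
    r=cv2.minAreaRect((P[m][:,:2]*1000).astype(np.float32)); print('barrel depth',r,P[m].mean(0))
cr=lambda x,y,s,o,z:onz(c,(x+.5)/s-.5+o[0],(y+.5)/s-.5+o[1],z)
pl=[cr(*q,6,(170,190),.01) for q in((405,178),(670,97),(720,270),(460,355))]
print('plate hand',np.mean(pl,0),ang(pl[0],pl[1]),ang(pl[3],pl[2]),ang(pl[0],pl[3])-90,ang(pl[1],pl[2])-90,np.linalg.norm(pl[1]-pl[0]),np.linalg.norm(pl[3]-pl[0]))
b=[cr(*q,6,(170,190),.018) for q in((52,95),(128,66),(205,245),(137,279))]
print('barrel hand',np.mean(b,0),ang(b[0],b[3]),ang(b[1],b[2]),np.linalg.norm(b[3]-b[0]))
h=[cr(*q,8,(320,215),.0085) for q in((143,182),(425,245))]
print('strap',np.mean(h,0),ang(*h),np.linalg.norm(h[1]-h[0]))
hs=[onz(c,279,219,.07),onz(c,243,229.7,.07)]; print('studs',np.mean(hs,0),ang(*hs),np.linalg.norm(hs[0]-hs[1]))
E
```

```text
plate [550.9  24.2] [ 88.3 128.5] 17.7
strap [ 511.8 -230.4] [117.3  18.9] 77.8
barrel depth ((573.6286010742188, 223.9031219482422), (95.1711654663086, 35.35658645629883), 24.959186553955078) [0.57343864 0.22172921 0.02889995]
plate hand [0.55060404 0.02350813 0.01      ] 107.36850814275927 108.36441628144902 -71.8189281296539 -73.48360124210612 0.12830040271794763 0.08665083840152163
barrel hand [0.57415907 0.22270204 0.018     ] 26.084823395797287 24.464880811267335 0.09521700124190303
strap [ 0.51149587 -0.23063167  0.0085    ] 77.43140095624746 0.10011076537582127
studs [0.5500056  0.02303037 0.07      ] 106.8699199773005 0.09951172438612367
```

```bash
python3 -c "
from h import *
go([.5735,.2225,.16],115)"
```

```text
t 0.25 tcp [0.253  0.5162 0.3035] yang 63.88 tilt [-4.e-04 -7.e-04 -1.e+00] shift units [-10.426  -3.063   3.588] turn -5.112
```

```bash
python3 -m handwheel '{"deltas":[[1,-0.5,-0.15,0,0],[1,-0.9,-0.26,0,0],[1,-0.95,-0.28,0.1,0],[1,-0.95,-0.28,0.3,0],[1,-0.95,-0.28,0.4,0],[1,-0.95,-0.28,0.4,0],[1,-0.95,-0.28,0.4,0],[1,-0.95,-0.28,0.4,0],[1,-0.95,-0.28,0.4,0],[1,-0.95,-0.28,0.4,0],[1,-0.95,-0.28,0.4,0],[1,-0.48,-0.13,0.4,0],[1,0,0,0,-1],[1,0,0,0,-1],[1,0,0,0,-1],[1,0,0,0,-1],[1,0,0,0,-1],[1,0,0,0,-0.11],[1,0,0,0,0]]}' 40; python3 -c "
from h import *
go([.5735,.2225,.078],115)"
```

```text
clock: 2.62
tcp_pos: [0.5737, 0.2227, 0.1598]
orientation: [-0.0, -0.215, 0.977, 0.0]
wrist_force: [0.2, 0.2, 0.5]
finger_gap: 0.0851
grip_force: 0.0
t 2.62 tcp [0.5737 0.2227 0.1598] yang 114.85 tilt [-2.e-04  0.e+00 -1.e+00] shift units [ 0.006 -0.004  2.045] turn -0.015
```

```bash
python3 -m handwheel '{"deltas":[[1,0,0,0.5,0],[1,0,0,0.7,0],[1,0,0,0.5,0],[1,0,0,0.4,0],[-1,0,0,0,0],[-1,0,0,0,0],[-1,0,0,0,0],[-1,0,0,0,0],[-1,0,0,0,0],[-1,0,0,0,0],[-1,0,0,0,0],[-1,0,0,0,0]]}' 40; python3 -c "
from h import *
go([.5735,.2225,.2],115)"
```

```text
clock: 4.12
tcp_pos: [0.5746, 0.223, 0.0771]
orientation: [0.001, -0.216, 0.976, 0.0]
wrist_force: [-0.9, -0.2, 6.1]
finger_gap: 0.0308
grip_force: 39.6
t 4.12 tcp [0.5746 0.223  0.0771] yang 114.99 tilt [ 2.e-03  7.e-04 -1.e+00] shift units [ 2.300e-02 -2.000e-03 -3.073e+00] turn -0.001
```

```bash
python3 -m handwheel '{"deltas":[[-1,0,0,-0.4,0],[-1,0,0,-0.8,0],[-1,0,0,-0.8,0],[-1,0,0,-0.5,0],[-1,0,0,0,0]]}' ; python3 -c "
from h import *
go([.5505,.0238,.16],107.6)"
```

```text
clock: 4.75
tcp_pos: [0.5748, 0.223, 0.1782]
orientation: [0.002, -0.216, 0.976, 0.0]
wrist_force: [-0.1, 0.2, -2.1]
finger_gap: 0.0307
grip_force: 40.0
t 4.75 tcp [0.5748 0.223  0.1782] yang 114.98 tilt [ 3.7e-03  8.0e-04 -1.0e+00] shift units [ 2.656 -4.256  0.448] turn 0.738
```

```bash
python3 -m handwheel '{"deltas":[[-1,0.3,-0.5,0,0],[-1,0.5,-0.8,0,0],[-1,0.55,-0.9,0.1,0],[-1,0.55,-0.9,0.15,0],[-1,0.5,-0.8,0.1,0],[-1,0.256,-0.356,0.1,0],[-1,0,0,0,0.74],[-1,0,0,0,0],[-1,0,0,0,0]]}'
python3 - <<'E'
from h import *
go([.5505,.0238,.16],107.6)
c=cam('top'); save(c,'t2.png',(220,180,310,270),6)
s=cam('side'); p=[.5505,.0238,.1]; q=s['R'].T@(np.array(p)-s['origin']); u,v=q[0]/q[2]*s['f']+s['cx'],q[1]/q[2]*s['f']+s['cy']; print(u,v)
save(s,'s2.png',(int(u)-50,int(v)-45,int(u)+50,int(v)+45),6)
E
```

```text
clock: 5.88
tcp_pos: [0.5492, 0.0239, 0.1575]
orientation: [-0.0, -0.154, 0.988, 0.0]
wrist_force: [0.5, 0.4, -2.2]
finger_gap: 0.0307
grip_force: 40.1
t 5.88 tcp [0.5492 0.0239 0.1575] yang 107.73 tilt [-7.e-04  2.e-04 -1.e+00] shift units [-0.031 -0.012 -0.062] turn 0.013
298.1289139685 187.34115470829218
```

View pics/s2.png

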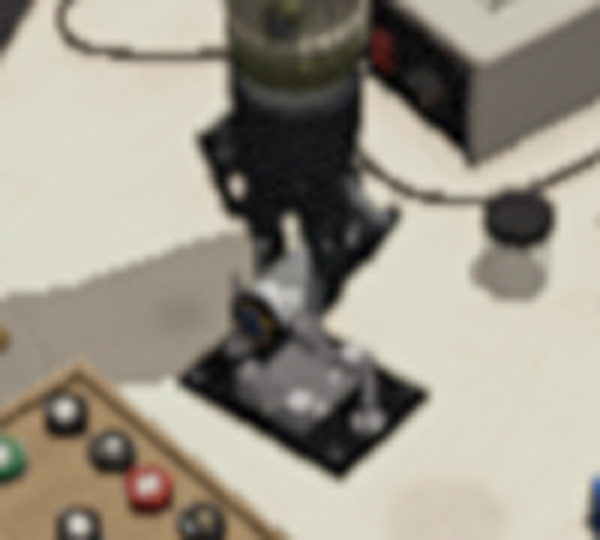

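The side view shows the barrel gripped level above the V, with its near glass end at about (253,318) in the crop. I'll check its position along its length from that point.

Run:
```python
from h import *
s=cam('side')
e=np.array([np.cos(np.radians(17.6)),np.sin(np.radians(17.6))])
for U,V in((253,318),):
    p=onz(s,(U+.5)/6-.5+248,(V+.5)/6-.5+142,.0984); d=p[:2]-[.5505,.0238]; print(p,'along',d@e*1000,'across',(d@[-e[1],e[0]])*1000)
# cross calibrate side vs top: plate points
P=pts(s); im=s['frame']; g=im.max(-1)
v,u=np.mgrid[:480,:640]
m=(abs(P[...,0]-.55)<.08)&(abs(P[...,1]-.024)<.08)&(abs(P[...,2]-.0984)<.03)
L=(P[...,:2]-[.5505,.0238]); a=L@e*1000; b=L@np.array([-e[1],e[0]])*1000
mm=m&(abs(b)<22)&(abs(a)<60)
h,_=np.histogram(a[mm],np.arange(-60,60,4)); print(h)
for lo in range(-52,-30,4):
    k=mm&(a>=lo)&(a<lo+4)
    if k.sum(): print(lo,b[k].mean().round(1),b[k].min().round(1),b[k].max().round(1),P[k][:,2].min().round(4),P[k][:,2].max().round(4))
print('side stud/plate', end=' ')
mk=((abs(L[...,0])<.1)&(abs(L[...,1])<.1)&(P[...,2]>.005)&(P[...,2]<.016)); 
print(np.percentile(a[mk],[1,99]),np.percentile(b[mk],[1,99]))
```

```text
[0.50825657 0.01161489 0.0984    ] along -43.950453555223696 across 1.1584029994857006
[ 0  2 14 33  9 12  4 11  7 11 12 17 19 15 10  7  4  1  1  0  0  0  0  0
  0  1  0  0  0]
-52 -2.9 -16.9 11.6 0.09 0.1205
-48 0.0 -19.4 17.9 0.0816 0.1179
-44 -6.1 -17.7 11.7 0.0966 0.1147
-40 -4.5 -17.2 17.8 0.0962 0.1176
-36 -9.7 -17.3 -0.2 0.1086 0.1174
-32 -5.0 -13.5 7.8 0.098 0.1169
side stud/plate [-116.80355406   80.2386374 ] [-93.80848299  90.05967764]
```

```bash
python3 -m handwheel '{"deltas":[[-1,0,0,0.3,0],[-1,0,0,0.4,0],[-1,0,0,0.4,0],[-1,0,0,0.2,0],[-1,0,0,0.1,0],[-1,0,0,0,0],[-1,0,0,0,0]]}' ; python3 -c "
from h import *
go([.5502,.0238,.0965],107.6)"
```

```text
clock: 6.9
tcp_pos: [0.5499, 0.0236, 0.1024]
orientation: [0.0, -0.153, 0.988, -0.0]
wrist_force: [1.2, -0.5, -2.3]
finger_gap: 0.0305
grip_force: 40.1
t 6.9 tcp [0.5499 0.0236 0.1024] yang 107.58 tilt [ 0.001  0.    -1.   ] shift units [-0.01   0.003  0.146] turn -0.002
```

```bash
python3 -m handwheel '{"deltas":[[-1,0,0,0.05,0],[-1,0,0,0.05,0],[-1,0,0,0.03,0],[-1,0,0,0,0],[-1,0,0,0,0]]}'
```

```text
clock: 7.52
tcp_pos: [0.5498, 0.0243, 0.0981]
orientation: [0.001, -0.153, 0.988, 0.001]
wrist_force: [-3.3, 3.0, 8.3]
finger_gap: 0.0311
grip_force: 41.2
```

```bash
python3 -m handwheel '{"deltas":[[0.1,0,0,0,0],[0.1,0,0,0,0],[0.1,0,0,0,0],[0.1,0,0,0,0],[0.1,0,0,0,0],[0.1,0,0,-0.3,0],[0.1,0,0,-0.8,0],[0.1,0,0,-1,0],[0.1,0,0,-1,0],[0.1,0,0,-0.4,0]]}'; python3 -c "
from h import *
go([.5117,-.2305,.16],167.6)
go([.5117,-.2305,.16],-12.4)
print(status.get_state()['joint_pos'])"
```

```text
clock: 8.78
tcp_pos: [0.5509, 0.0231, 0.2398]
orientation: [0.002, -0.153, 0.988, -0.001]
wrist_force: [-0.5, -0.3, -0.5]
finger_gap: 0.0468
grip_force: 0.0
t 8.78 tcp [0.5509 0.0231 0.2398] yang 107.56 tilt [ 5.1e-03 -9.0e-04 -1.0e+00] shift units [ 2.856 -5.745  1.996] turn -6.004
t 8.78 tcp [0.5509 0.0231 0.2398] yang 107.56 tilt [ 5.1e-03 -9.0e-04 -1.0e+00] shift units [ 2.856 -5.745  1.996] turn -6.004
[-1.03472579e-01  2.91025373e-01 -1.43546738e-01  1.13103615e+00
 -3.41741844e-04 -4.09997205e-01]
```

```bash
python3 -m handwheel '{"deltas":[[0.1,0.25,-0.5,0,0],[0.1,0.4,-0.8,0.2,0],[0.1,0.45,-0.9,0.3,0],[0.1,0.45,-0.9,0.3,0],[0.1,0.45,-0.9,0.3,0],[0.1,0.45,-0.9,0.3,0],[0.1,0.406,-0.845,0.3,0],[0.1,0,0,0.3,-1],[0.1,0,0,0,-1],[0.1,0,0,0,-1],[0.1,0,0,0,-1],[0.1,0,0,0,-1],[0.1,0,0,0,-1],[0.1,0,0,0,0]]}'
python3 - <<'E'
from h import *
go([.5117,-.2305,.0755],167.6)
c=cam('top'); save(c,'t3.png',(225,190,300,260),8)
P=pts(c); m=(abs(P[...,0]-.55)<.07)&(abs(P[...,1]-.024)<.04)&(P[...,2]>.042)&(P[...,2]<.06)
r=cv2.minAreaRect((P[m][:,:2]*1000).astype(np.float32)); print(r,P[m].mean(0),P[m][:,2].max())
E
```

```text
clock: 10.52
tcp_pos: [0.5097, -0.23, 0.1561]
orientation: [-0.0, -0.626, 0.78, 0.0]
wrist_force: [-0.0, 0.1, -0.0]
finger_gap: 0.0469
grip_force: 0.0
t 10.53 tcp [ 0.5097 -0.23    0.1561] yang 167.46 tilt [-9.e-04  4.e-04 -1.e+00] shift units [ 2.000e-03 -5.400e-02  2.014e+00] turn -0.014
((549.3331298828125, 23.584762573242188), (93.97017669677734, 33.319984436035156), 17.379968643188477) [0.54956742 0.02343534 0.05005869] 0.05861891581889611
```

View pics/t3.png

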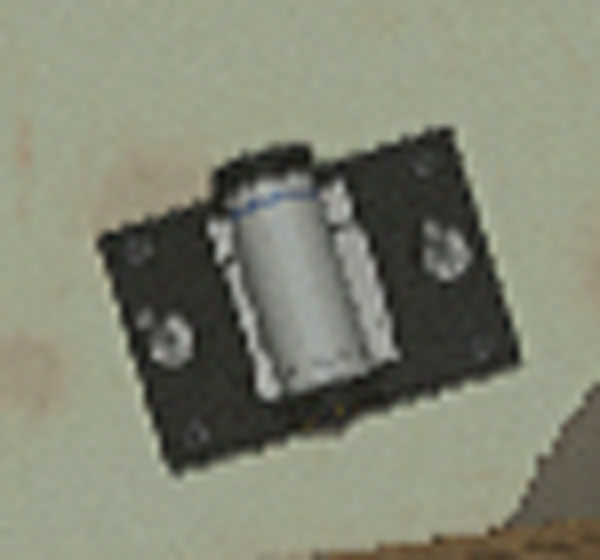

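The barrel is seated in the V, with its rings outside both ends. The stud tops are at (145,317) and (431,229) in the crop. Now I'll go down on the strap.

```bash
python3 -m handwheel '{"deltas":[[0.1,0,-0.05,0.4,0],[0.1,0,0,0.6,0],[0.1,0,0,0.5,0],[0.1,0,0,0.4,0],[0.1,0,0,0.14,0],[0.1,0,0,0,0],[0.1,0,0,0,0]]}' 60; python3 -c "
from h import *
go([.5117,-.2305,.0745],167.6)"
```

```text
clock: 11.45
tcp_pos: [0.5125, -0.2307, 0.0758]
orientation: [0.0, -0.626, 0.779, -0.001]
wrist_force: [-0.0, 0.4, 0.6]
finger_gap: 0.0469
grip_force: 0.0
t 11.45 tcp [ 0.5125 -0.2307  0.0758] yang 167.58 tilt [ 1.2e-03 -6.0e-04 -1.0e+00] shift units [-0.001  0.02   0.031] turn -0.002
```

```bash
python3 -m handwheel '{"deltas":[[0.1,0,0.02,0.03,0],[-1,0,0,0,0],[-1,0,0,0,0],[-1,0,0,0,0],[-1,0,0,0,0],[-1,0,0,0,0],[-1,0,0,0,0]]}' 60
```

```text
clock: 12.32
tcp_pos: [0.5114, -0.2303, 0.0745]
orientation: [0.0, -0.627, 0.779, -0.0]
wrist_force: [-0.0, 0.8, 6.1]
finger_gap: 0.0177
grip_force: 59.2
```

```bash
python3 -m handwheel '{"deltas":[[-1,0,0,-0.3,0],[-1,0,0,-0.8,0],[-1,0,0,-1,0],[-1,0,0,-0.8,0],[-1,0,0,0,0]]}'; python3 -c "
from h import *
go([.5502,.0236,.17],197.6)"
```

```text
clock: 12.95
tcp_pos: [0.5127, -0.2312, 0.1932]
orientation: [0.001, -0.627, 0.779, -0.003]
wrist_force: [1.0, -0.5, -0.5]
finger_gap: 0.0176
grip_force: 58.8
t 12.95 tcp [ 0.5127 -0.2312  0.1932] yang 167.59 tilt [ 0.0052 -0.0032 -1.    ] shift units [-6.423  0.457  0.564] turn -3.001
```

```bash
python3 -m handwheel '{"deltas":[[-1,-0.4,0,0,0],[-1,-0.8,0.06,0,0],[-1,-0.95,0.08,0,0],[-1,-0.95,0.08,0,0],[-1,-0.95,0.08,0,0],[-1,-0.95,0.08,0,0],[-1,-0.9,0.077,0.1,0],[-1,-0.523,0,0.1,0],[-1,0,0,0.1,-1],[-1,0,0,0.1,-1],[-1,0,0,0.1,-1],[-1,0,0,0,0],[-1,0,0,0,0],[-1,0,0,0,0]]}'
python3 - <<'E'
from h import *
go([.5502,.0236,.17],197.6)
c=cam('top'); save(c,'t4.png',(220,185,300,260),7)
s=cam('side'); save(s,'s4.png',(255,145,345,225),8)
E
```

```text
clock: 14.7
tcp_pos: [0.5484, 0.0248, 0.1697]
orientation: [0.0, 0.806, -0.591, -0.0]
wrist_force: [0.7, 0.3, -0.7]
finger_gap: 0.018
grip_force: 58.8
t 14.7 tcp [0.5484 0.0248 0.1697] yang -162.5 tilt [-3.e-04  2.e-04 -1.e+00] shift units [ 0.042 -0.034 -0.007] turn -0.01
```

View pics/t4.png

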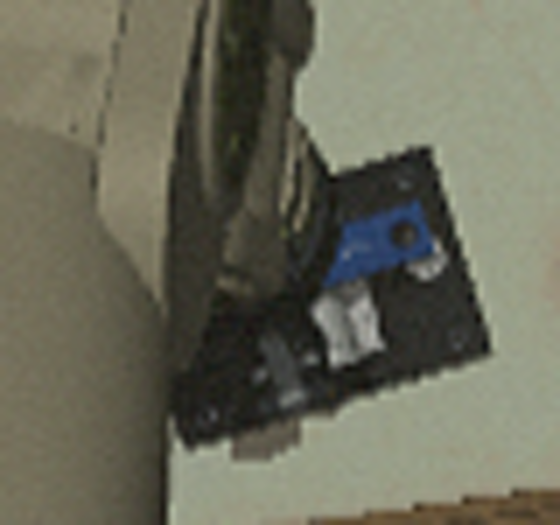

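View pics/s4.png

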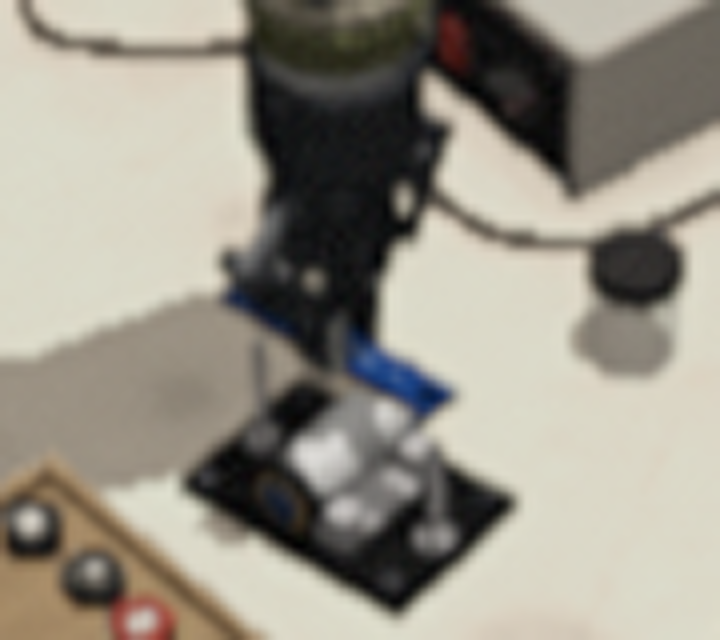

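In the top view the strap's -y hole is at (404,234) in the crop. The side view shows the strap held level over the studs, its ends at about (230,298) and (440,400). Next I'll compare the hole with the stud position.

Run:
```python
from h import *
c=cam('top')
cr=lambda x,y,s,o,z:onz(c,(x+.5)/s-.5+o[0],(y+.5)/s-.5+o[1],z)[:2]
e=np.array([np.cos(np.radians(17.6)),np.sin(np.radians(17.6))]); n=np.array([-e[1],e[0]])
C=np.array([.5502,.0236])
def blk(p,t): d=(p-C)*1000; print(t,p.round(4),'ex',(d@e).round(1),'ey',(d@n).round(1))
blk(cr(431,229,8,(225,190),.071),'studR top'); blk(cr(145,317,8,(225,190),.071),'studL top')
blk(cr(447,256,8,(225,190),.012),'studR base'); blk(cr(171,341,8,(225,190),.012),'studL base')
for z in(.1037,.100): blk(cr(404,234,7,(220,185),z),'hole')
im=c['frame'].astype(int); v,u=np.mgrid[:480,:640]
m=(im[...,2]>im[...,0]+25)&(u>262)&(u<290)&(v>205)&(v<230)
P=pts(c); k=m&(P[...,2]>.08)&(P[...,2]<.13); d=(P[k][:,:2]-C)*1000; print('blue z',np.median(P[k][:,2]),k.sum())
q=np.array([onz(c,a,b,.1037)[:2] for a,b in zip(u[m],v[m])]); d=(q-C)*1000; a,b=d@e,d@n
print('min ey',b.min())
for lo in range(-60,-20,5):
    w=(b>=lo)&(b<lo+5)
    if w.sum()>3: print(lo,a[w].min().round(1),a[w].max().round(1))
s,t,M=tool(); blk(t[:2],'tcp')
```

```text
studR top [ 0.5665 -0.0232] ex 1.4 ey -49.5
studL top [0.5368 0.0713] ex 1.7 ey 49.6
studR base [ 0.5657 -0.0234] ex 0.6 ey -49.5
studL base [0.5358 0.0719] ex 0.9 ey 50.4
hole [ 0.5621 -0.0232] ex -2.8 ey -48.2
hole [ 0.5627 -0.0228] ex -2.1 ey -48.0
blue z 0.10304780575581818 90
min ey -57.39069815931856
-60 -10.7 5.9
-55 -11.6 7.5
-50 -10.8 5.8
-45 -11.8 7.3
-40 -11.0 6.4
-35 -12.0 7.1
-30 -12.1 6.2
-25 -11.3 -0.5
tcp [0.5486 0.0246] ex -1.2 ey 1.4
```

```bash
python3 -m handwheel '{"deltas":[[-1,0.04,-0.06,0,0],[-1,0,0,0.2,0],[-1,0,0,0.2,0],[-1,0,0,0,0],[-1,0,0,0,0],[-1,0,0,0,0]]}'
python3 - <<'E'
from h import *
c=cam('top'); s=cam('side')
e=np.array([np.cos(np.radians(17.6)),np.sin(np.radians(17.6))]); n=np.array([-e[1],e[0]]); C=np.array([.5502,.0236])
st,t,M=tool(); d=(t[:2]-C)*1000; print('tcp',t,d@e,d@n)
z=t[2]-.066
im=c['frame'].astype(int); v,u=np.mgrid[:480,:640]
m=(im[...,2]>im[...,0]+25)&(u>262)&(u<290)&(v>205)&(v<235)
q=np.array([onz(c,a,b,z)[:2] for a,b in zip(u[m],v[m])]); d=(q-C)*1000; a,b=d@e,d@n
print('min ey',b.min(),'ex',np.percentile(a,[2,98]))
A=cv2.resize(c['frame'][205:240,255:295,::-1],None,fx=10,fy=10,interpolation=cv2.INTER_CUBIC)
B=cv2.resize(s['frame'][175:215,275:320,::-1],None,fx=10,fy=10,interpolation=cv2.INTER_CUBIC)
o=np.zeros((400,850,3),np.uint8); o[:350,:400]=A; o[:,400:]=B; cv2.imwrite('pics/b5.png',o[:, :800])
E
```

```text
clock: 15.6
tcp_pos: [0.5515, 0.0238, 0.1541]
orientation: [-0.0, 0.807, -0.591, 0.0]
wrist_force: [-0.8, 0.6, -0.1]
finger_gap: 0.0176
grip_force: 58.8
tcp [0.55148083 0.02380127 0.15415193] 1.2817293319659337 -0.1954351058677264
min ey -58.52356513217717 ex [-9.47236005  9.58185679]
```

View pics/b5.png

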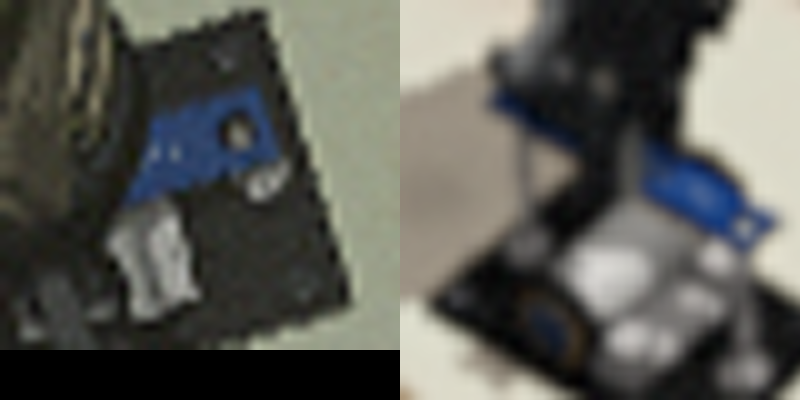

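The stud tip shows through the hole, at (240,132) against a hole centre of (239,124). That is nearly aligned, so I'll correct about 0.7 mm and lower gently.

```bash
python3 -m handwheel '{"deltas":[[-1,-0.017,0,0.05,0],[-1,0,0,0.1,0],[-1,0,0,0.1,0],[-1,0,0,0.05,0],[-1,0,0,0.05,0],[-1,0,0,0,0],[-1,0,0,0,0]]}'
python3 - <<'E'
from h import *
e=np.array([np.cos(np.radians(17.6)),np.sin(np.radians(17.6))]); n=np.array([-e[1],e[0]]); C=np.array([.5502,.0236])
s,t,M=tool(); d=(t[:2]-C)*1000; print(t,d@e,d@n,s['wrist_force'],s['ft_torque'])
E
```

```text
clock: 16.58
tcp_pos: [0.5512, 0.0244, 0.14]
orientation: [-0.0, 0.807, -0.591, 0.0]
wrist_force: [-0.6, 0.1, -1.3]
finger_gap: 0.0178
grip_force: 58.8
[0.55118694 0.02443972 0.13997854] 1.1946467494453843 0.501993749475709 [-0.583322    0.05321032 -1.30550834] [ 0.01266416 -0.001007    0.03322225]
```

```bash
python3 -m handwheel '{"deltas":[[-1,0,0,0.08,0],[-1,0,0,0.08,0],[-1,0,0,0.07,0],[-1,0,0,0,0],[-1,0,0,0,0]]}'; python3 -m handwheel '{"deltas":[[-1,0,0,0.04,0],[-1,0,0,0.03,0],[-1,0,0,0,0],[-1,0,0,0,0]]}'
```

```text
clock: 17.2
tcp_pos: [0.5511, 0.0245, 0.1307]
orientation: [-0.0, 0.807, -0.591, -0.0]
wrist_force: [0.4, 0.1, -0.3]
finger_gap: 0.0178
grip_force: 58.8
clock: 17.7
tcp_pos: [0.5512, 0.0245, 0.1283]
orientation: [-0.0, 0.807, -0.591, 0.0]
wrist_force: [-1.6, 0.7, 5.2]
finger_gap: 0.0179
grip_force: 59.3
```

```bash
python3 -m handwheel '{"deltas":[[-1,0,0,0.02,0],[-1,0,0,0.01,0],[-1,0,0,0,0],[-1,0,0,0,0]]}' 80
```

```text
clock: 18.2
tcp_pos: [0.5513, 0.0244, 0.1282]
orientation: [-0.0, 0.807, -0.591, 0.001]
wrist_force: [-4.5, -0.1, 12.9]
finger_gap: 0.0171
grip_force: 80.5
```

```bash
python3 -m handwheel '{"deltas":[[-1,0,0,0.02,0],[-1,0,0,0.01,0],[-1,0,0,0,0],[-1,0,0,0,0],[-1,0,0,0,0],[-1,0,0,0,0]]}'
python3 - <<'E'
from h import *
s=cam('side'); st=status.get_state(); print(st['wrist_force'],st['ft_torque'],st['clock']); save(s,'s6.png',(265,160,335,220),10)
E
```

```text
clock: 18.95
tcp_pos: [0.5513, 0.0244, 0.1281]
orientation: [-0.0, 0.807, -0.591, 0.001]
wrist_force: [-7.5, 0.4, 19.5]
finger_gap: 0.0169
grip_force: 81.4
[-6.67697764  0.22138869 20.50489673] [0.14621536 1.48282671 0.04837142] 19.0
```

View pics/s6.png

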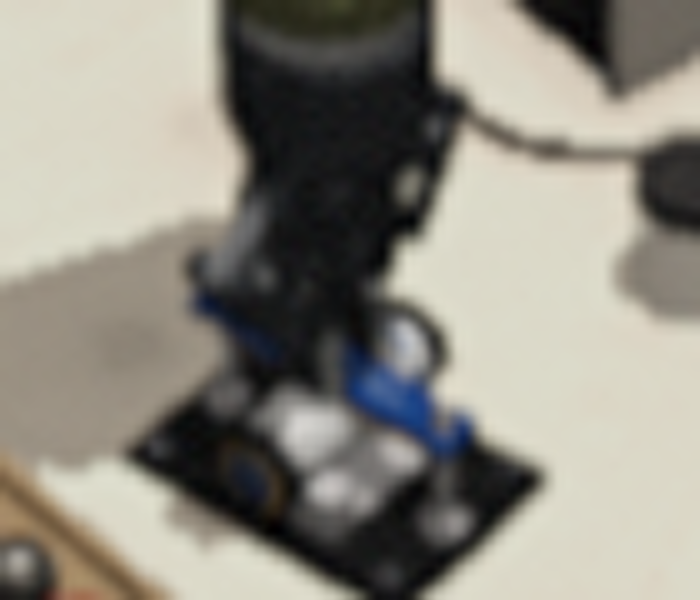

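The strap is over both studs and lies across the seated barrel. The push is about 20 N. I'll ease the small sideways load, then hand in.

```bash
python3 -m handwheel '{"deltas":[[-1,0,0.01,0,0],[-1,0,0.01,0,0],[-1,0,0,0,0],[-1,0,0,0,0],[-1,0,0,0,0],[-1,0,0,0,0]]}'
python3 - <<'E'
from h import *
e=np.array([np.cos(np.radians(17.6)),np.sin(np.radians(17.6))]); n=np.array([-e[1],e[0]]); C=np.array([.5502,.0236])
s,t,M=tool(); d=(t[:2]-C)*1000; print(t,d@e,d@n,s['wrist_force'])
if 8<s['wrist_force'][2]<35: print(hand_in())
E
```

```text
clock: 19.75
tcp_pos: [0.5512, 0.0244, 0.1281]
orientation: [-0.001, 0.807, -0.591, 0.001]
wrist_force: [-4.8, 1.3, 18.9]
finger_gap: 0.017
grip_force: 81.2
[0.55115245 0.0243937  0.12814807] 1.1478545228531967 0.46855121213308903 [-4.81454718  1.27610425 18.8831125 ]
the job is handed in; nothing more can be done
None
```

I handed the job in at 19.8 s of the 48 s allowed, with the barrel seated in the V and the strap over both studs, still gripped and pressed down at about 19 N; the hand-in returned no verdict.

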